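# Vent a bench steriliser and back its lid clamp off one turn

### The arm

A 6-joint arm with a two-finger parallel gripper is mounted at the origin on the work surface. World frame = base frame: x ahead of the robot, y to its left, z up, the work surface at z = 0. Lengths are in m, angles in rad, forces in N, time in s.
With the tool pointing down it reaches from about 0.35 to 0.775 m from the base axis. Payload 7.3 kg.
Tool frame: the origin (TCP) lies at the very end of the fingers, on their centre line; the grasp point (between the pads) lies 19 mm behind it (robot.pinch_z is the distance from the TCP to the grasp point, in m); z points along the fingers, y is the line along which they close (so a half turn about z gives the same grasp; the last joint's range is limited). The gripper opens to 92 mm and grips with 3 to 60 N. Pads are 19 mm wide; open, the fingers measure 130 mm over their backs; the gripper's body (75 mm by 190 mm) begins 47 mm behind the grasp point.
Start: joints at [1, 0.342, 1.524, -0, 1.275, -0.146], TCP at [0.216, 0.478, 0.227] pointing down, gripper open.
Joint ranges: [-2.53, 2.53], [-0.77, 2.02], [0.04, 2.7], [-1, 4.14], [0.28, 2.66], [-3.11, 3.11]. Speed limits (rad/s): [2.57, 2.57, 3.14, 3.14, 3.14, 3.14].

### API

Orientations are given as [roll, pitch, yaw] about the fixed x, y, z axes, in that order (R = Rz(yaw) Ry(pitch) Rx(roll)).
In Python, from cell import robot gives the robot as it stands.
- The arm moves only by the tool move_arm, never from a script. Its argument "motion" is a list of rows, each a list of 6 numbers: the shift along the tool's x, y, z in units of 0.1 m (1.0 is 0.1 m), then the turn, a rotation vector about the tool's x, y, z in units of pi rad (1.0 is pi rad). In form: [[dx, dy, dz, rx, ry, rz], ...]. A call has 1 to 12 rows; each row is the pose to reach, as a shift and turn from the pose commanded when the call began, along the tool's axes at that moment, turning the shorter way round; what a row does not reach only later rows make up. A row lasts 1/8 s, in which the tool goes at most 62.5 mm and 10.7 degrees, less where a joint would pass 70% of its speed; a pose out of reach is approached as far as the arm can. A call with a number of a shift or a turn outside -1 to 1 is refused whole. A call with a gripper value outside its range is refused whole. "fingers" is the opening, from -1 (shut) to 1 (fully open), set as the call begins (left out, the last holds). The fingers move at their own pace and stop on an object; "newtons" is the grip in N (left out, the last holds). Time passes only in rows, so rows that repeat a pose let the fingers close. It gives the time, the measured TCP pose, the force, the opening and the grip force at its end, in the units of the state.
- robot.observe(): the state, without advancing time (a new reading comes with each control period).
- robot.read_camera(name): name is "scene" or "side" or "wrist"; returns a dict with "image" (420x560x3 uint8, red, green, blue), "range_z" (420x560 float32, m along the optical axis (not along the pixel's ray), 0 where there is no reading), "vfov" (degrees; the focal length in pixels is half the picture's height over the tangent of half this angle, whatever the lens; pixels are square), "cx", "cy" (the principal point, pixels), "extrinsics" (4x4, takes a point from camera to world coordinates); the wrist camera has in their place "hand_eye" (4x4, takes a point from camera to tool coordinates, whose origin is the TCP and whose axes are the flange's). Camera axes: x right, y up, looking along -z (the intrinsics and any distortion apply to the point x, -y, -z); pixel columns grow to the right and rows downward; lengths in m; the calibration is good to about 2 mm. The wrist camera is an equidistant fisheye: a pixel r from the principal point sees the ray r / f radians off the axis. A picture is of the moment at which its call begins: read the wrist's pose just before it.
- robot.hand_in(): hands the job in; it is judged then, once.
The state is a dict: "time": time; "qpos": joint angles; "qvel": joint speeds; "joint_efforts": joint torques, N m; "tool_pos": TCP position; "tool_rot": TCP orientation; "contact_force": force on the tool from outside, world axes, zero at the start; "torque": the same for the moment, N m; "opening": finger opening in m; "grip_force": force on a finger pad.
Only numpy, scipy, OpenCV 4.12 (cv2) and the standard library are available. Lean on these libraries where they do the work, as an engineer would, in place of code of your own. Each camera call takes 0.05 s, during which the arm holds its last target. There are 200 camera calls.

### The job

The bench steriliser has finished its cycle. First vent it: push the yellow lever of the vent valve round until it is fully in line with its pipe; then ease the lid clamp by pushing the hand wheel anticlockwise (seen from above) by its upright red handle through exactly one full turn, so that the handle ends where it began. Only push, gently, with the outside of the fingers - never grip the lever or the wheel - leave everything else on the bench where it stands, and finish with the arm clear.

Things in the scene. Friction and masses are not known exactly. Their poses are not given: they have to be found in the camera images.
- steriliser: bench pressure steriliser, heavy and fixed: ivory base 300 x 230 mm (top 46 mm above the bench) with a dark front panel, steel drum 190 mm across, round lid 214 mm across, its edge 157 mm above the bench; on the lid's -y half a gauge and relief valve up to 190 mm. Origin: centre of the underside, on the bench. -x: its front, +y: the side with the vent pipe, z up
- clamp_bar (a point): middle of the top of the grey clamp bar over the lid, 203 mm above the bench; bar 276 mm long along the steriliser's x, 34 mm wide, 22 mm thick, on a pillar at each end (nuts up to 212 mm). The upright clamp screw with the hand wheel passes through its middle
- wheel_axis (a point): fixed point on the upright axis of the hand wheel, 275 mm above the bench. The wheel is aluminium, three spokes, 140 mm over its rim, rim top 244 mm above the bench; wheel and handle rise 4 mm per turn (heights are for joint value 0)
- wheel (a joint): angle of the hand wheel in rad, growing anticlockwise seen from above; one turn is 6.283. Starts anywhere from 0.1 to 5.4; stops at -0.3 and 14.0. Stays wherever it is left; a push of about 4 N at the handle turns it
- handle (a point): middle of the wheel's upright red handle, 60 mm from the wheel's axis, circling with the wheel; 275 mm above the bench at joint value 0. The red grip reaches from 25 mm below to 27 mm above this point; under it is a foot on the rim, up to 248 mm above the bench
- grip: the red grip: an upright sleeve 23 mm across and 52 mm tall that spins freely on the handle's pin. Its origin lies on the pin's line but 275 mm below the handle's middle, about at bench height; its own spin does not matter
- vent (a joint): angle of the vent lever in rad: 0 = closed, across the pipe, pointing to the steriliser's front (-x); grows clockwise seen from above to 1.571 = fully open at its stop, in line with the pipe and pointing away from the drum (+y of the steriliser). Starts at 0 to 0.12, stays where it is left; about 3 N at 60 mm from the pivot moves it
- vent_pivot (a point): pivot of the vent lever on the brass ball valve, fixed to the steriliser, 141 mm above the bench, 170 mm to +y and 20 mm to +x of its origin; the brass body reaches 26 mm from it along the pipe, up to 134 mm high. The space between the lid's edge and the closed lever is free down to the base
- vent_tip (a point): free end of the yellow vent lever, 88 mm from the pivot, at mid thickness. The lever is a flat level bar: its yellow part is 15 mm wide, 11 mm thick and spans 18 to 88 mm from the pivot, underside 136 mm above the bench. Beyond the valve the steel vent pipe (top at 124 mm) bends down 55 mm from the pivot into a low white pot
- lever: the yellow sleeve of the vent lever, turning with it. Origin at the lever's pivot; the lever runs along its -x axis
- tip_box: bystander: red pipette-tip box with a pink lid, 85 x 122 x 72 mm, standing on the bench. Origin: centre of the underside
- tube_rack: bystander: green tube rack with six capped tubes, 75 x 200 x 97 mm, standing on the bench. Origin: centre of the underside
- wash_bottle: bystander: white wash bottle with a red cap and bent spout, 66 mm across, 185 mm tall, standing on the bench. Origin: centre of the underside
- media_bottle: bystander: amber glass bottle with a blue cap, 72 mm across, 135 mm tall, standing beside the steriliser. Origin: centre of the underside
- petri_dishes: bystander: stack of three Petri dishes, 89 mm across, 45 mm tall, standing beside the steriliser. Origin: centre of the underside
- beaker: bystander: small glass beaker, 68 mm across, 75 mm tall, standing behind the steriliser. Origin: centre of the underside
- instrument_tin: bystander: closed steel instrument tin, 194 x 89 x 38 mm, lying on the bench. Origin: centre of the underside

How it is judged:
On the way, in this order (a step that is already met when the one before it is completed fails the run):
1. the vent lever is pushed fully open while the wheel still stands where it was (value of joint vent above 1.4 rad and distance of handle from where it was at the start of the episode below 0.02 m), for 0.1 s.
2. then the wheel goes round, pushed by its red handle (distance of handle from where it was at the start of the episode above 0.08 m and contact force between the fingers and grip above 0.5 N), for 0.05 s.
At the end, for the whole second after the job is handed in: the vent lever is open (within about 10 degrees of its stop, in line with the pipe) and the wheel is at rest exactly one turn anticlockwise from where it started: the handle is back within 13.5 mm of its first place, which is about 12 degrees of one full turn (value of joint vent above 1.4 rad and distance of handle from where it was at the start of the episode below 0.0135 m and value of joint wheel between 6.15 and 11.92 rad and velocity of joint wheel between -0.1 and 0.1 rad/s); the robot touches nothing.
It fails at once if the wheel was turned before the vent was open (distance of handle from where it was at the start of the episode above 0.03 m and value of joint vent below 1.25 rad).
It fails at once if the wheel's handle was gripped or shoved hard (over 38 N) (contact force between the fingers and grip above 38 N).
It fails at once if the vent lever was gripped or shoved hard (over 38 N) (contact force between the fingers and lever above 38 N).
It fails at once if a thing standing beside the work was moved or lifted (over 25 mm) (distance of any of tip_box, tube_rack, wash_bottle, media_bottle, petri_dishes, beaker, instrument_tin from where it was at the start of the episode above 0.025 m).
It also fails if it takes over 69 s, if anything falls off the work surface, if the arm or the gripper's body presses on something with over 40 N, if the wrist force passes 120 N, or if a joint passes its speed limit or range.

## Working session

There is one attempt and no reset: what is moved stays moved. The work goes in short steps, Python scripts to look and compute and a tool call to move; the robot and the scene stay as the last step left them, time stands still between calls to the robot, and variables do not carry over. Pictures are saved under pics/ and viewed, at most 10 in all, crops included, and the job is handed in when it is done.

Besides the shell and the picture viewer there is one more tool, called after ">>>" as name([rows], argument=value, ...), one row to a line, values as JSON. move_arm: Moves the arm, as the interface text tells. Shifts and turns lie within -1 to 1; 1 stands for 0.1 m of shift or pi rad of turn. Its arguments: {"type":"object","properties":{"motion":{"type":"array"},"fingers":{"type":"number"},"newtons":{"type":"number"}},"required":["motion"]}

```bash
ls; mkdir -p pics
cat > h.py <<'E'
import numpy as np, cv2
from cell import robot
from scipy.spatial.transform import Rotation as R
def cam(n):
    c=robot.read_camera(n); return c
def pts(c):
    h,w=c['range_z'].shape; f=h/2/np.tan(np.radians(c['vfov']/2))
    v,u=np.mgrid[:h,:w]; z=c['range_z']
    P=np.stack([(u-c['cx'])/f*z,-(v-c['cy'])/f*z,-z],-1)
    E=np.array(c['extrinsics']); return P@E[:3,:3].T+E[:3,3]
E
python3 - <<'E'
from h import *
o=robot.observe(); print({k:np.round(v,3) for k,v in o.items()})
ims=[]
for n in('scene','side'):
    c=cam(n); cv2.imwrite(f'pics/{n}0.png',c['image'][:,:,::-1]); print(n,np.round(c['extrinsics'],3).tolist(),c['vfov'],c['cx'],c['cy'],{k for k in c})
    np.savez(f'{n}0.npz',**c)
E
```

```text
pics
{'time': np.float64(0.0), 'qpos': array([ 1.   ,  0.343,  1.525, -0.   ,  1.275, -0.146]), 'qvel': array([-0.001,  0.001,  0.002, -0.001, -0.   ,  0.001]), 'joint_efforts': array([ -0.   , -43.122, -24.422,   0.072,   0.056,  -0.   ]), 'tool_pos': array([0.216, 0.478, 0.226]), 'tool_rot': array([-3.14 , -0.   ,  2.717]), 'contact_force': array([-0.294, -0.133, -0.085]), 'torque': array([-0.008,  0.023,  0.016]), 'grip_force': np.float64(0.0), 'opening': np.float64(0.092)}
scene [[0.88, -0.287, 0.379, 1.147], [0.476, 0.505, -0.721, -1.187], [0.016, 0.814, 0.58, 1.134], [0.0, 0.0, 0.0, 1.0]] 44.28203948103024 278.5218535249812 209.3224328147477 {'cy', 'image', 'extrinsics', 'vfov', 'range_z', 'cx'}
side [[0.998, 0.055, -0.035, 0.462], [-0.064, 0.73, -0.681, -1.011], [-0.012, 0.682, 0.732, 1.204], [0.0, 0.0, 0.0, 1.0]] 50.74233743320439 267.88430424165875 207.0374615676934 {'cy', 'image', 'extrinsics', 'vfov', 'range_z', 'cx'}
```

View pics/scene0.png

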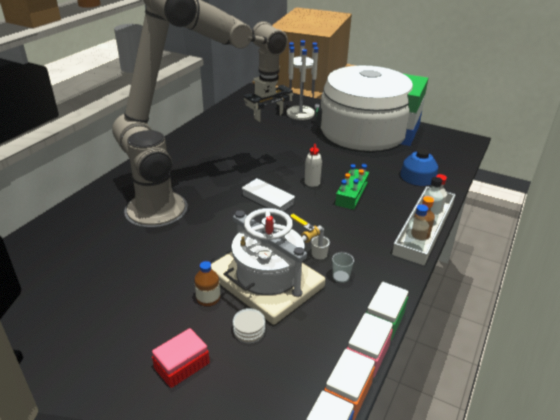

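View pics/side0.png

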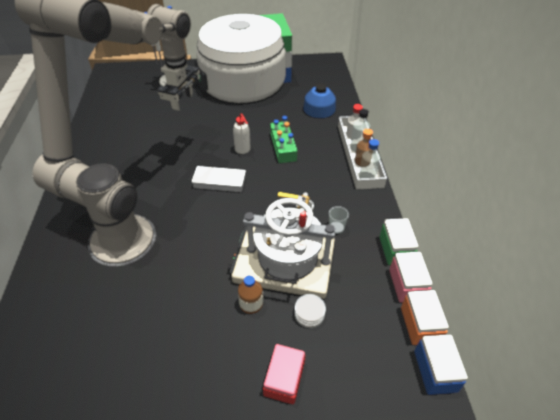

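The scene view shows the steriliser at about (268,265), with the red handle at (269,224) and the yellow lever at (300,222). In the side view the handle is at (303,219) and the lever at (290,196). Next I'll measure from range and colour.

Run:
```python
from h import *
for n,hb,lb in(('scene',(250,205,290,245),(285,205,330,245)),('side',(290,200,320,235),(270,185,318,210))):
    c=dict(np.load(n+'0.npz')); P=pts(c); hsv=cv2.cvtColor(c['image'],cv2.COLOR_RGB2HSV)
    H,S,V=[hsv[...,i].astype(int) for i in range(3)]
    def box(b):
        m=np.zeros(H.shape,bool); m[b[1]:b[3],b[0]:b[2]]=1; return m
    red=((H<8)|(H>172))&(S>150)&(V>60)&box(hb)
    yel=(H>20)&(H<35)&(S>150)&(V>90)&box(lb)
    for nm,m in(('red',red),('yel',yel)):
        q=P[m]; print(n,nm,m.sum(),np.argwhere(m).mean(0)[::-1],'med',np.round(np.median(q,0),3),'min',np.round(q.min(0),3),'max',np.round(q.max(0),3))
    q=P[yel]; q=q[(q[:,2]>.13)&(q[:,2]<.16)]; 
    d=np.linalg.svd(q[:,:2]-q[:,:2].mean(0))[2][0]; t=(q[:,:2]-q[:,:2].mean(0))@d
    print('lever axis',d,q.mean(0),q[t.argmin()],q[t.argmax()])
    # red top
    q=P[red]; q=q[q[:,2]>.29]; print('redtop',len(q),q.mean(0) if len(q) else '')
    # rim: height .236-.25 near
    b=box((215,180,330,270)) ; w=P[b]; col=hsv[b]; 
    w=w[(w[:,2]>.238)&(w[:,2]<.262)&(col[:,1]<90)]
    A=np.c_[2*w[:,:2],np.ones(len(w))]
    for _ in range(4):
        s=np.linalg.lstsq(A,(w[:,:2]**2).sum(1),rcond=None)[0]; r=np.hypot(*(w[:,:2]-s[:2]).T); rr=np.sqrt(s[2]+s[:2]@s[:2])
        k=(r>.052)&(r<.08); w=w[k];A=A[k]
    print('wheel',s[:2],rr,len(w),np.median(w[:,2]))
    # base top plane z ~.046 ivory
    m=box((190,180,350,330))&(abs(P[...,2]-.046)<.006)
    r=cv2.minAreaRect(P[m][:,:2].astype(np.float32)*1000); print('base',r, m.sum())
    m=box((190,180,350,330))&(abs(P[...,2]-.200)<.006)
    r=cv2.minAreaRect(P[m][:,:2].astype(np.float32)*1000); print('bar',r, m.sum())
    cv2.imwrite(f'pics/{n}z.png',cv2.resize(c['image'][180:310,200:360,::-1],None,fx=4,fy=4,interpolation=cv2.INTER_CUBIC))
```

```text
scene red 66 [269.3030303  223.59090909] med [ 0.605 -0.21   0.291] min [ 0.402 -0.218  0.001] max [0.613 0.169 0.306]
scene yel 161 [304.80124224 225.79503106] med [0.611 0.015 0.134] min [ 0.459 -0.024 -0.002] max [0.655 0.226 0.153]
lever axis [ 0.92837582 -0.37164276] [0.60156208 0.01258736 0.14289067] [0.55161033 0.03149291 0.14667717] [ 0.64337084 -0.02300642  0.13324507]
redtop 34 [ 0.60415238 -0.20840293  0.29884685]
wheel [ 0.5710834 -0.1570244] 0.06185593823397946 557 0.24537385841783443
base ((547.3427124023438, -4.68597412109375), (444.1086730957031, 764.4030151367188), 17.720096588134766) 2961
bar ((564.814208984375, -173.21038818359375), (76.83991241455078, 276.3548278808594), 74.73529815673828) 367
side red 47 [302.19148936 219.74468085] med [ 0.597 -0.211  0.287] min [ 0.462 -1.011  0.264] max [ 0.605 -0.206  1.204]<stdin>:10: RuntimeWarning: Mean of empty slice.
  ret = um.true_divide(
  return _methods._mean(a, axis=axis, dtype=dtype,
Traceback (most recent call last):
ValueError: zero-size array to reduction operation minimum which has no identity
```

Run:
```python
from h import *
for n,bx in(('scene',(205,190,335,320)),('side',(225,180,345,295))):
    c=dict(np.load(n+'0.npz')); P=pts(c); hsv=cv2.cvtColor(c['image'],cv2.COLOR_RGB2HSV)
    H,S,V=[hsv[...,i].astype(int) for i in range(3)]
    b=np.zeros(H.shape,bool); b[bx[1]:bx[3],bx[0]:bx[2]]=1; b&=c['range_z']>.2
    X,Y,Z=P[...,0],P[...,1],P[...,2]
    b&=np.hypot(X-.58,Y+.13)<.28
    yel=b&(H>15)&(H<38)&(S>110)&(V>90)&(Z>.128)&(Z<.155); q=P[yel]
    if len(q)>5:
        m=np.median(q,0); d=np.linalg.svd(q[:,:2]-m[:2],full_matrices=False)[2][0]; d*=np.sign(d[0]); t=(q[:,:2]-m[:2])@d
        print(n,'lever',len(q),m,d,np.degrees(np.arctan2(d[1],d[0])),m[:2]+d*t.min(),m[:2]+d*t.max())
    red=b&((H<10)|(H>170))&(S>120)&(Z>.25); q=P[red]; print('red',len(q),np.median(q,0),'top',np.median(q[q[:,2]>q[:,2].max()-.008],0),q[:,2].max())
    w=P[b&(S<110)&(abs(Z-.247)<.010)]; s=np.array([.571,-.157])
    for _ in range(10):
        r=np.hypot(*(w[:,:2]-s).T); k=w[(r>.054)&(r<.082)]; A=np.c_[2*k[:,:2],np.ones(len(k))]
        sol=np.linalg.lstsq(A,(k[:,:2]**2).sum(1),rcond=None)[0]; s=sol[:2]
    print('wheel',s,np.sqrt(sol[2]+s@s),len(k),np.median(k[:,2]))
    m=b&(abs(Z-.046)<.005)&(S<110)&(V>110); r=cv2.minAreaRect(P[m][:,:2].astype(np.float32)*1000); print('base',r,m.sum())
    # lid
    m=b&(abs(Z-.202)<.006); q=P[m][:,:2]; med=q.mean(0); d=np.linalg.svd(q-med,full_matrices=False)[2][0]; print('bar',med,np.degrees(np.arctan2(d[1],d[0])),m.sum(),cv2.minAreaRect(q.astype(np.float32)*1000))
    for nut in (1,-1):
        m=b&(Z>.207)&(Z<.225)&(S<110); q=P[m][:,:2]-s; a=q@(d*np.sign(d[0]))*nut; q=q[(a>.1)]; print('nut',len(q),(q.mean(0)+s) if len(q) else '')
    cv2.imwrite(f'pics/{n}z.png',cv2.resize(c['image'][180:310,200:360,::-1],None,fx=4,fy=4,interpolation=cv2.INTER_CUBIC))
    m=b&(Z>.004)
    # bystanders near steriliser
    g=(c['range_z']>.2)&(abs(Z-.04)<.035)&(X>.2)&(X<1)&(abs(Y)<.5)
```

```text
scene lever 138 [0.60715037 0.01506427 0.14367591] [ 0.94433944 -0.32897268] -19.206433308729515 [0.55251729 0.0340964 ] [ 6.51278063e-01 -3.08171695e-04]
red 93 [ 0.60491424 -0.21054084  0.28727962] top [ 0.60266482 -0.20537629  0.30393246] 0.30992889295988246
wheel [ 0.57107378 -0.15706484] 0.06202206992386483 553 0.24520192287163123
base ((597.1846923828125, -160.61697387695312), (435.5027770996094, 307.1341247558594), 45.034751892089844) 1848
bar [ 0.59627565 -0.16654133] -15.824865156164382 409 ((569.2279663085938, -157.03729248046875), (43.31081008911133, 276.3548278808594), 74.73529815673828)
nut 70 [ 0.68654104 -0.18831572]
nut 61 [ 0.45399896 -0.12266985]
side lever 58 [0.57288095 0.02467866 0.14510149] [ 0.98426598 -0.17669319] -10.177206298182544 [0.54677797 0.02936461] [0.64586382 0.01157694]
red 58 [ 0.59667142 -0.21090069  0.28669222] top [ 0.59824253 -0.20913044  0.30041148] 0.30364823986741474
wheel [ 0.56596725 -0.15486492] 0.06218770647994411 536 0.24260216044667
base ((585.1091918945312, -88.55891418457031), (367.627197265625, 323.737060546875), 73.61669158935547) 1489
bar [ 0.56744    -0.15634854] -16.076403710067677 469 ((565.118408203125, -154.83853149414062), (42.482086181640625, 274.6769104003906), 73.54328918457031)
nut 57 [ 0.6826971  -0.18508519]
nut 51 [ 0.4480874  -0.11907112]
```

View pics/sidez.png

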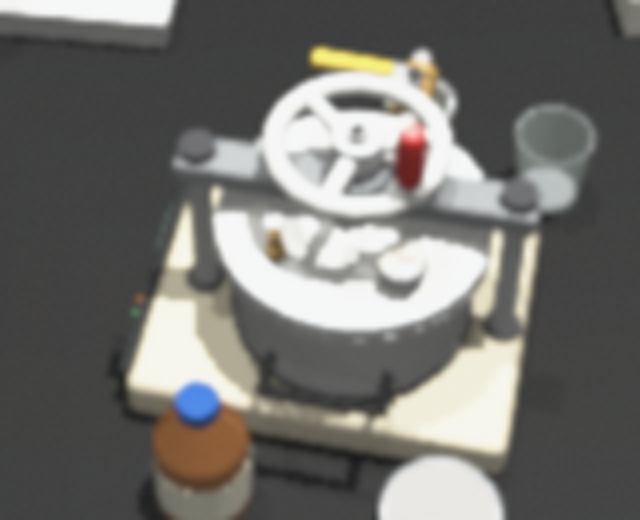

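The zoomed side view shows the lever at the top (310–390, 55), the handle at (410,155) and the beaker at far right. Both views agree:

| Quantity | Value |
|---|---|
| Yaw | about -15.8° |
| Wheel axis | about (0.568, -0.156) |
| Handle | (0.601, -0.207), radius 61 mm, as expected |
| Pivot | about (0.634, 0.002) |

The lever tip's measured position fits these. Now I'll approach with the fingers shut.

>>> move_arm([
  [-0.3,-0.2,-0.9,0,0,0.05],
  [-1,-0.6,-0.9,0,0,0.453],
  [-1,-0.6,-0.9,0,0,0.453],
  [-1,-0.6,-0.9,0,0,0.453],
  [-1,-0.6,-0.9,0,0,0.453],
  [-1,-0.6,-0.9,0,0,0.453],
  [-1,-0.6,-0.9,0,0,0.453],
  [-1,-0.6,-0.9,0,0,0.453],
  [-1,-0.6,-0.9,0,0,0.453],
  [-1,-0.6,-0.9,0,0,0.453],
], fingers=-1, newtons=10)

```text
time: 1.35
tool_pos: [0.2827, 0.3824, 0.3166]
tool_rot: [-3.141, 0.0, 1.296]
contact_force: [-0.0, -0.1, -0.0]
opening: 0.0009
grip_force: 0.0
```

>>> move_arm([
  [-0.4,0.5,0,0,0,0],
  [-0.76,0.95,0,0,0,0],
  [-0.76,0.95,0,0,0,0],
])

```text
time: 1.72
tool_pos: [0.3552, 0.2807, 0.3166]
tool_rot: [3.141, 0.001, 1.29]
contact_force: [0.1, 0.7, -0.8]
opening: 0.0003
grip_force: 0.0
```

>>> move_arm([
  [-0.4,0.5,0,0,0,0],
  [-0.76,0.95,0,0,0,0],
  [-0.76,0.95,0,0,0,0],
])

```text
time: 2.1
tool_pos: [0.4253, 0.1824, 0.3164]
tool_rot: [-3.141, 0.0, 1.29]
contact_force: [0.6, 0.1, -0.3]
opening: -0.0001
grip_force: 0.0
```

>>> move_arm([
  [-0.4,0.5,0,0,0,0],
  [-0.76,0.95,0,0,0,0],
  [-0.76,0.95,0,0,0,0],
])

```text
time: 2.48
tool_pos: [0.4956, 0.0842, 0.316]
tool_rot: [-3.141, 0.0, 1.292]
contact_force: [0.3, 1.2, 0.6]
opening: 0.0005
grip_force: 0.0
```

>>> move_arm([
  [-0.4,0.5,0,0,0,0],
  [-0.76,0.95,0,0,0,0],
  [-0.76,0.95,0,0,0,0],
  [-0.76,0.95,0,0,0,0],
])

```text
time: 2.98
tool_pos: [0.5645, -0.0116, 0.3166]
tool_rot: [-3.14, -0.001, 1.296]
contact_force: [-0.1, 0.5, 0.0]
opening: 0.0005
grip_force: 0.0
```

Run:
```python
from h import *
c=cam('wrist'); cv2.imwrite('pics/w1.png',c['image'][:,:,::-1]); print(np.round(c['hand_eye'],3).tolist(),c['vfov'],c['cx'],c['cy'])
o=robot.observe(); np.savez('w1.npz',**c,p=o['tool_pos'],r=o['tool_rot'])
```

```text
[[0.001, 0.956, 0.294, 0.079], [1.0, -0.001, -0.0, -0.0], [0.0, 0.294, -0.956, -0.158], [0.0, 0.0, 0.0, 1.0]] 65.70646984690485 278.82250127148393 212.0360081338431
```

View pics/w1.png

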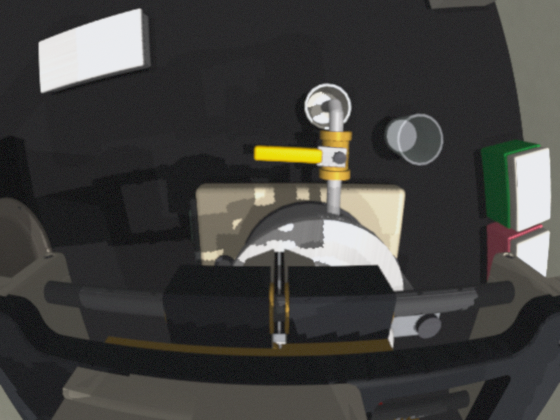

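The wrist view shows the yellow lever tip at (255,153) and the pivot screw at (340,157), with a clear gap to the lid.

```bash
cat >> h.py <<'E'
def wray(c,p,r,uv,z):
    h=c['image'].shape[0]; f=h/2/np.tan(np.radians(c['vfov']/2))
    d=np.array(uv)-[c['cx'],c['cy']]; rr=np.hypot(*d); th=rr/f
    v=np.array([np.sin(th)*d[0]/rr,-np.sin(th)*d[1]/rr,-np.cos(th)])
    Rt=R.from_euler('xyz',r).as_matrix(); E=np.array(c['hand_eye'])
    o=Rt@E[:3,3]+p; v=Rt@E[:3,:3]@v; return o+v*(z-o[2])/v[2]
def rows(p,psi,tg):
    x=np.array([np.cos(psi),np.sin(psi)]);y=np.array([np.sin(psi),-np.cos(psi)])
    for X,Y,Z,a in tg:
        d=np.array([X-p[0],Y-p[1]]); dd=(a-psi+np.pi)%(2*np.pi)-np.pi
        print([round(float(v),3) for v in(d@x*10,d@y*10,(p[2]-Z)*10,0,0,-dd/np.pi)],end=', ')
    print()
E
python3 - <<'E'
from h import *
c=dict(np.load('w1.npz')); p,r=c['p'],c['r']
tip=wray(c,p,r,(255,153),.147); piv=wray(c,p,r,(340,157),.15); print(tip,piv,np.hypot(*(tip-piv)[:2]))
d=piv-tip; print(np.degrees(np.arctan2(d[1],d[0])))
H,S,V=cv2.split(cv2.cvtColor(c['image'],cv2.COLOR_RGB2HSV)); m=(H>24)&(H<35)&(S>180)&(V>120); m[:,:250]=0;m[200:]=0
q=np.array([wray(c,p,r,(u,v),.147)[:2] for v,u in np.argwhere(m)]); m0=q.mean(0); d=np.linalg.svd(q-m0,full_matrices=False)[2][0]; t=(q-m0)@d; print(len(q),m0,d,t.min(),t.max(),np.degrees(np.arctan(d[1]/d[0])))
# plan: pivot, vent angle a: finger centre
P=np.array([.634,.002]); yaw=-15.8
E
```

```text
[0.55210075 0.03449389 0.147     ] [0.6340851  0.00821989 0.15      ] 0.08609155670222911
-17.769393523146128
803 [0.58364084 0.02455283] [ 0.94727112 -0.3204332 ] -0.03326663220119473 0.03318470093464729 -18.689124848952467
```

>>> move_arm([
  [0,0,0.3,0,0,0],
  [0,0,0.6,0,0,0],
  [0,0,0.95,0,0,0],
  [0,0,0.95,0,0,0],
])

```text
time: 3.52
tool_pos: [0.5631, -0.0118, 0.2201]
tool_rot: [-3.136, 0.0, 1.296]
contact_force: [-0.4, 0.1, 1.1]
opening: 0.0007
grip_force: 0.0
```

>>> move_arm([
  [0,0,0.3,0,0,0],
  [0,0,0.5,0,0,0],
  [0,0,0.7,0,0,0],
  [0,0,0.9,0,0,0],
  [0,0,0.9,0,0,0],
  [0,0,0.9,0,0,0],
])

```text
time: 4.28
tool_pos: [0.566, -0.0135, 0.1337]
tool_rot: [3.139, -0.001, 1.294]
contact_force: [0.5, 0.0, 0.1]
opening: 0.0004
grip_force: 0.0
```

Run:
```python
from h import *
o=robot.observe(); p=o['tool_pos']; psi=o['tool_rot'][2]; print(p,psi,o['contact_force'])
P=np.array([.634,.006])
def at(v,off=.017):
    f=np.radians(164.2)-v; e=np.array([np.cos(f),np.sin(f)]); n=np.array([-e[1],e[0]]); q=P+.058*e+off*n; return (*q,.130,f-np.pi/2)
L=[at(.0,.028),at(.0,.022)]+[at(v) for v in np.arange(.04,1.53,.08)]; print(len(L),L[-1])
def pos(T): return T[:3],T[3]
rows(p,psi,L[:8]); rows(*pos(L[7]),L[8:15]); rows(*pos(L[14]),L[15:])
```

```text
[ 0.56601087 -0.01345029  0.13365972] 1.2944082572109243 [0.49220184 0.0222746  0.0823407 ]
21 (np.float64(0.627956919675395), np.float64(0.06613718633416743), 0.13, np.float64(-0.18496569502020743))
[0.092, 0.021, 0.037, 0.0, 0.0, -0.0], [0.152, 0.021, 0.037, 0.0, 0.0, -0.0], [0.226, 0.015, 0.037, 0.0, 0.0, 0.013], [0.273, 0.005, 0.037, 0.0, 0.0, 0.038], [0.321, -0.001, 0.037, 0.0, 0.0, 0.063], [0.369, -0.003, 0.037, 0.0, 0.0, 0.089], [0.417, -0.002, 0.037, 0.0, 0.0, 0.114], [0.466, 0.004, 0.037, 0.0, 0.0, 0.14], 
[0.047, -0.012, 0.0, 0.0, 0.0, 0.025], [0.095, -0.02, 0.0, 0.0, 0.0, 0.051], [0.143, -0.024, 0.0, 0.0, 0.0, 0.076], [0.191, -0.024, 0.0, 0.0, 0.0, 0.102], [0.239, -0.02, 0.0, 0.0, 0.0, 0.127], [0.287, -0.013, 0.0, 0.0, 0.0, 0.153], [0.334, -0.002, 0.0, 0.0, 0.0, 0.178], 
[0.047, -0.012, 0.0, 0.0, 0.0, 0.025], [0.095, -0.02, 0.0, 0.0, 0.0, 0.051], [0.143, -0.024, 0.0, 0.0, 0.0, 0.076], [0.191, -0.024, 0.0, 0.0, 0.0, 0.102], [0.239, -0.02, 0.0, 0.0, 0.0, 0.127], [0.287, -0.013, 0.0, 0.0, 0.0, 0.153],
```

>>> move_arm([
  [0.09,0.02,0.04,0,0,0],
  [0.15,0.02,0.04,0,0,0],
  [0.23,0.015,0.04,0,0,0.013],
  [0.27,0.005,0.04,0,0,0.038],
  [0.32,0,0.04,0,0,0.063],
  [0.37,0,0.04,0,0,0.089],
  [0.42,0,0.04,0,0,0.114],
  [0.47,0,0.04,0,0,0.14],
])

```text
time: 5.28
tool_pos: [0.5778, 0.0314, 0.1279]
tool_rot: [3.142, 0.001, 0.852]
contact_force: [-0.2, -3.2, -0.0]
opening: 0.0003
grip_force: 1.3
```

>>> move_arm([
  [0.05,-0.01,0,0,0,0.025],
  [0.095,-0.02,0,0,0,0.05],
  [0.14,-0.024,0,0,0,0.076],
  [0.19,-0.024,0,0,0,0.1],
  [0.24,-0.02,0,0,0,0.127],
  [0.29,-0.013,0,0,0,0.153],
  [0.335,0,0,0,0,0.178],
])

```text
time: 6.15
tool_pos: [0.5991, 0.0575, 0.1277]
tool_rot: [-3.141, 0.002, 0.293]
contact_force: [-3.2, 0.8, 1.1]
opening: 0.0006
grip_force: 1.5
```

Run:
```python
from h import *
c=cam('wrist'); o=robot.observe(); print(o['tool_pos'],o['tool_rot'],o['contact_force'])
cv2.imwrite('pics/w2.png',c['image'][:,:,::-1])
```

```text
[0.59963789 0.05767226 0.12770205] [-3.14060280e+00  1.32266836e-03  2.89726866e-01] [-1.99002302 -0.05529402  0.44572499]
```

View pics/w2.png

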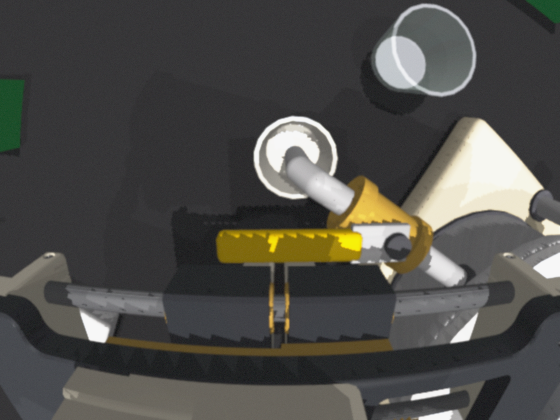

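The wrist view shows the lever flush against the fingers (218–360, 245), about 58° open at roughly 3 N. I'll carry on with the push.

>>> move_arm([
  [0.05,-0.01,0,0,0,0.025],
  [0.095,-0.02,0,0,0,0.05],
  [0.14,-0.024,0,0,0,0.076],
  [0.19,-0.024,0,0,0,0.1],
  [0.24,-0.02,0,0,0,0.127],
  [0.29,-0.013,0,0,0,0.153],
  [0.29,-0.013,0,0,0,0.153],
])

```text
time: 7.08
tool_pos: [0.6271, 0.067, 0.1276]
tool_rot: [-3.141, 0.001, -0.184]
contact_force: [-2.4, 0.7, 0.3]
opening: 0.0005
grip_force: 0.9
```

```bash
cat > lev.py <<'E'
from h import *
c=cam('wrist'); o=robot.observe(); p,r=o['tool_pos'],o['tool_rot']; print(p,r,o['contact_force'])
H,S,V=cv2.split(cv2.cvtColor(c['image'],cv2.COLOR_RGB2HSV)); m=((H>24)&(H<35)&(S>180)&(V>120)).astype(np.uint8)
n,l,s,_=cv2.connectedComponentsWithStats(m); k=1+s[1:,4].argmax(); print(s[k])
q=np.array([wray(c,p,r,(u,v),.147)[:2] for v,u in np.argwhere(l==k)]); m0=q.mean(0); d=np.linalg.svd(q-m0,full_matrices=False)[2][0]; d*=np.sign(d[1]); t=(q-m0)@d; f=np.degrees(np.arctan2(d[1],d[0])); print(m0,t.min(),t.max(),f,'vent',np.radians(164.2-f))
g=(m0-[.634,.006]); print('vent by centre',np.radians(164.2)-np.arctan2(g[1],g[0]),np.hypot(*g))
E
python3 lev.py
```

```text
[0.62706083 0.06676685 0.127574  ] [-3.14132678e+00  5.92263749e-04 -1.83255576e-01] [-2.5201524   0.7745362  -0.85689289]
[282 237   9  12  82]
[0.64880167 0.05868444] -0.002531296883842776 0.0031632695188102966 162.98758738617954 vent 0.021160592003877314
vent by centre 1.5689232534318522 0.0547242180801741
```

>>> move_arm([
  [0.02,0,0,0,0,0.01],
  [0.035,0,0,0,0,0.02],
])

```text
time: 7.38
tool_pos: [0.6304, 0.066, 0.1276]
tool_rot: [-3.141, 0.001, -0.25]
contact_force: [-2.7, 3.6, -0.2]
opening: 0.0005
grip_force: 2.0
```

```bash
sed -i 's/(S>180)&(V>120)/(S>150)\&(V>70)/; s/\.astype(np.uint8)$/.astype(np.uint8); m=cv2.morphologyEx(m,cv2.MORPH_CLOSE,np.ones((9,9)))/' lev.py; python3 lev.py
```

```text
[0.630604   0.06589584 0.12759977] [-3.14117827e+00  7.53489472e-04 -2.51627823e-01] [-2.92685078  3.66710095 -0.24002846]
[ 214  230  140   33 2904]
[0.64981385 0.05882068] -0.03352769401978337 0.03171984142175721 75.08755661655852 vent 1.5553055415380894
vent by centre 1.5859290371033756 0.055137118690281886
```

Vent is about 1.56 rad, so it's open. I'll back off and rise, then measure the handle again.

>>> move_arm([
  [-0.15,0,0,0,0,0],
  [-0.3,0,0,0,0,0],
  [-0.3,0,-0.5,0,0,0],
  [-0.3,0,-1,0,0,0],
])

```text
time: 7.92
tool_pos: [0.6022, 0.0721, 0.2291]
tool_rot: [3.141, -0.002, -0.249]
contact_force: [1.0, -0.1, 0.0]
opening: 0.0003
grip_force: 0.0
```

>>> move_arm([
  [0,0,-0.5,0,0,0],
  [0,0,-1,0,0,0],
  [0,0,-1,0,0,0],
])

```text
time: 8.3
tool_pos: [0.6039, 0.0721, 0.3331]
tool_rot: [-3.14, -0.012, -0.25]
contact_force: [-0.6, 0.6, -0.8]
opening: 0.0004
grip_force: 0.0
```

```bash
cat > hand.py <<'E'
from h import *
import sys
o=robot.observe(); print(o['time'],o['tool_pos'],o['tool_rot'],o['contact_force'])
ax=np.array([.568,-.154]); lines=[]
for n in('scene','side'):
    c=cam(n); np.savez(f'{n}_{sys.argv[1]}.npz',**c); P=pts(c); H,S,V=cv2.split(cv2.cvtColor(c['image'],cv2.COLOR_RGB2HSV))
    m=((H<10)|(H>170))&(S>120)&(P[...,2]>.25)&(np.hypot(P[...,0]-ax[0],P[...,1]-ax[1])<.11)
    px=np.argwhere(m)[:,::-1]; q=np.median(P[m],0); h,w=m.shape; f=h/2/np.tan(np.radians(c['vfov']/2)); u,v=px.mean(0)
    E=np.array(c['extrinsics']); d=E[:3,:3]@np.array([(u-c['cx'])/f,-(v-c['cy'])/f,-1]); lines.append((E[:3,3],d/np.linalg.norm(d)))
    print(n,len(px),px.min(0),px.max(0),(u,v),'med',q.round(4))
A=sum(np.eye(3)-np.outer(d,d) for _,d in lines); b=sum((np.eye(3)-np.outer(d,d))@o_ for o_,d in lines); X=np.linalg.solve(A,b); print('tri',X, 'gap',np.linalg.norm(np.cross(lines[0][1],lines[1][1])@(lines[0][0]-lines[1][0])/np.linalg.norm(np.cross(lines[0][1],lines[1][1]))))
g=X[:2]-ax; print('r',np.hypot(*g),'ang',np.degrees(np.arctan2(g[1],g[0])))
E
python3 hand.py a
```

```text
8.3 [0.60389998 0.07209825 0.33314241] [-3.13977043 -0.01181914 -0.24976759] [-0.59847645  0.55587177 -0.84549296]
scene 96 [266 216] [272 232] (np.float64(269.0520833333333), np.float64(224.69791666666666)) med [ 0.6046 -0.2107  0.2874]
side 57 [299 215] [305 226] (np.float64(302.10526315789474), np.float64(220.03508771929825)) med [ 0.5964 -0.2108  0.2849]
tri [ 0.59868796 -0.20201045  0.27695168] gap 0.0038360500253492103
r 0.05698029599778635 ang -57.41355664817418
```

>>> move_arm([
  [0.06,0.5,-0.15,0,0,0],
  [0.13,1,-0.15,0,0,0],
  [0.13,1,-0.15,0,0,0],
])

```text
time: 8.78
tool_pos: [0.5891, -0.0307, 0.341]
tool_rot: [3.14, 0.002, -0.254]
contact_force: [-0.9, 0.4, -1.1]
opening: 0.0001
grip_force: 0.0
```

>>> move_arm([
  [0.06,0.5,0,0,0,0],
  [0.13,1,0,0,0,0],
  [0.13,1,0,0,0,0],
])

```text
time: 9.15
tool_pos: [0.5771, -0.1298, 0.3409]
tool_rot: [3.141, 0.003, -0.253]
contact_force: [1.0, 0.6, -0.8]
opening: 0.0007
grip_force: 0.0
```

>>> move_arm([
  [0.06,0.5,0,0,0,-0.05],
  [0.13,0.97,0,0,0,-0.1],
  [0.13,0.97,0,0,0,-0.16],
  [0.13,0.97,0,0,0,-0.21],
  [0.13,0.97,0,0,0,-0.26],
  [0.13,0.97,0,0,0,-0.26],
  [0.13,0.97,0,0,0,-0.26],
])

```text
time: 10.02
tool_pos: [0.5666, -0.2236, 0.3422]
tool_rot: [-3.141, 0.0, 0.566]
contact_force: [-0.1, 0.3, 0.9]
opening: 0.0006
grip_force: 0.0
```

Run:
```python
from h import *
c=cam('wrist'); o=robot.observe(); p,r=o['tool_pos'],o['tool_rot']; print(p,r,o['qpos'])
cv2.imwrite('pics/w3.png',c['image'][:,:,::-1]); np.savez('w3.npz',**c,p=p,r=r)
```

```text
[ 0.56653215 -0.22381515  0.34231602] [-3.14097224e+00  1.42803214e-04  5.66257167e-01] [-5.02087215e-01  4.55025442e-01  1.03886309e+00  1.74144145e-04
  1.64831662e+00  5.02465422e-01]
```

View pics/w3.png

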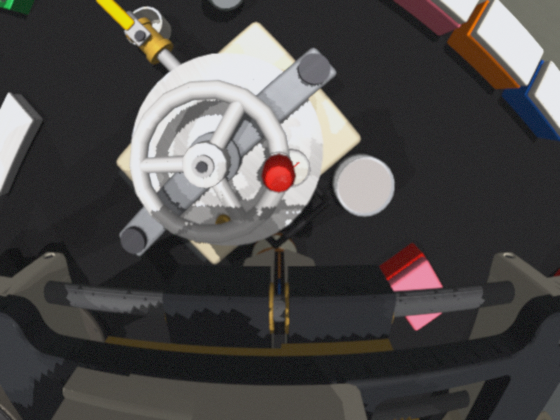

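The wrist view shows the hub at (204,167), the red handle top at (279,173) and the lever open at the top left.

```bash
cat >> h.py <<'E'
def wtop(c,p,r,z=.304):
    H,S,V=cv2.split(cv2.cvtColor(c['image'],cv2.COLOR_RGB2HSV)); m=(((H<8)|(H>172))&(S>150)&(V>90)).astype(np.uint8); m[:,380:]=0; m[250:]=0
    n,l,s,ce=cv2.connectedComponentsWithStats(m); k=1+s[1:,4].argmax(); q=np.argwhere(l==k)[:,::-1]
    rng=np.median(c['range_z'][l==k]); (u,v),rad=cv2.minEnclosingCircle(q.astype(np.float32)); return (u,v),rad,rng,wray(c,p,r,(u,v),z),s[k]
E
python3 - <<'E'
from h import *
c=dict(np.load('w3.npz')); p,r=c['p'],c['r']
print(wtop(c,p,r)); z=c['range_z']
def p3(u,v):
    X=wray(c,p,r,(u,v),.25); Y=wray(c,p,r,(u,v),.1); d=(Y-X); Rt=R.from_euler('xyz',r).as_matrix();E=np.array(c['hand_eye']); o=Rt@E[:3,3]+p; a=-(Rt@E[:3,:3])[:,2]; d/=d@a; return o+d*z[v,u]
print('hub',p3(204,167),p3(197,160),'handle top',p3(279,170),p3(279,176),p3(274,173))
Q=[]
for v in range(70,255,2):
  for u in range(120,300,2):
    if z[v,u]>0:
      q=p3(u,v)
      if .236<q[2]<.256 and .05<np.hypot(q[0]-.568,q[1]+.154)<.085: Q.append(q)
Q=np.array(Q); A=np.c_[2*Q[:,:2],np.ones(len(Q))]; s=np.linalg.lstsq(A,(Q[:,:2]**2).sum(1),rcond=None)[0]; print(len(Q),s[:2],np.sqrt(s[2]+s[:2]@s[:2]),Q[:,2].max())
E
```

```text
((278.0, 173.0), 18.027854919433594, np.float32(0.20036903), array([ 0.60351601, -0.2000591 ,  0.304     ]), array([262, 155,  33,  37, 915], dtype=int32))
hub [ 0.5697909  -0.15362511  0.25562929] [ 0.57104163 -0.14575408  0.25322072] handle top [ 0.60537526 -0.19959843  0.30372468] [ 0.60212923 -0.20166616  0.30313929] [ 0.60197114 -0.19811989  0.30254896]
1954 [ 0.56984109 -0.15203193] 0.060325111074066205 0.2499178854400131
```

>>> move_arm([
  [0,0,0.25,0,0,0],
  [0,0,0.5,0,0,0],
  [0,0,0.72,0,0,0],
  [0,0,0.72,0,0,0],
  [0,0,0.72,0,0,0],
])

```text
time: 10.7
tool_pos: [0.5668, -0.2246, 0.2718]
tool_rot: [3.14, -0.001, 0.567]
contact_force: [0.9, -0.2, -0.1]
opening: 0.0005
grip_force: 0.0
```

```bash
cat > plan.py <<'E'
from h import *
AX=np.array([.5697,-.1528])
def at(deg,gap=.021,flip=0,z=.270):
    f=np.radians(deg); e=np.array([np.cos(f),np.sin(f)]); t=np.array([-e[1],e[0]]); q=AX+.06*e-gap*t; return (*q,z,f+np.pi/2+flip*np.pi)
E
python3 - <<'E'
from plan import *
o=robot.observe(); p=o['tool_pos']; psi=o['tool_rot'][2]; print(p,psi,o['contact_force'])
t0=-54.8
L=[at(t0,.032),at(t0,.026)]+[at(t0+6*i) for i in range(0,10)]
rows(p,psi,L)
a=at(0); rows(a[:3],a[3],[at(6*i) for i in range(1,13)])
E
```

```text
[ 0.56675119 -0.22457612  0.271764  ] 0.5673161138858887 [ 0.90657567 -0.22083521 -0.08763822]
[0.119, 0.025, 0.018, 0.0, 0.0, -0.015], [0.179, 0.022, 0.018, 0.0, 0.0, -0.015], [0.229, 0.02, 0.018, 0.0, 0.0, -0.015], [0.294, 0.035, 0.018, 0.0, 0.0, -0.048], [0.36, 0.044, 0.018, 0.0, 0.0, -0.082], [0.426, 0.046, 0.018, 0.0, 0.0, -0.115], [0.493, 0.041, 0.018, 0.0, 0.0, -0.148], [0.558, 0.029, 0.018, 0.0, 0.0, -0.182], [0.622, 0.01, 0.018, 0.0, 0.0, -0.215], [0.683, -0.015, 0.018, 0.0, 0.0, -0.248], [0.742, -0.047, 0.018, 0.0, 0.0, -0.282], [0.797, -0.085, 0.018, 0.0, 0.0, -0.315], 
[0.064, 0.019, 0.0, 0.0, 0.0, -0.033], [0.129, 0.031, 0.0, 0.0, 0.0, -0.067], [0.196, 0.036, 0.0, 0.0, 0.0, -0.1], [0.262, 0.034, 0.0, 0.0, 0.0, -0.133], [0.328, 0.025, 0.0, 0.0, 0.0, -0.167], [0.393, 0.009, 0.0, 0.0, 0.0, -0.2], [0.455, -0.014, 0.0, 0.0, 0.0, -0.233], [0.515, -0.042, 0.0, 0.0, 0.0, -0.267], [0.572, -0.077, 0.0, 0.0, 0.0, -0.3], [0.625, -0.118, 0.0, 0.0, 0.0, -0.333], [0.673, -0.164, 0.0, 0.0, 0.0, -0.367], [0.716, -0.215, 0.0, 0.0, 0.0, -0.4],
```

>>> move_arm([
  [0.12,0.025,0.02,0,0,-0.015],
  [0.18,0.022,0.02,0,0,-0.015],
  [0.23,0.02,0.02,0,0,-0.015],
  [0.295,0.035,0.02,0,0,-0.048],
  [0.36,0.044,0.02,0,0,-0.082],
  [0.426,0.046,0.02,0,0,-0.115],
  [0.493,0.041,0.02,0,0,-0.148],
  [0.558,0.029,0.02,0,0,-0.182],
  [0.622,0.01,0.02,0,0,-0.215],
  [0.683,-0.015,0.02,0,0,-0.248],
  [0.742,-0.047,0.02,0,0,-0.282],
  [0.797,-0.085,0.02,0,0,-0.315],
])

```text
time: 12.2
tool_pos: [0.6295, -0.1755, 0.2696]
tool_rot: [3.14, 0.003, 1.56]
contact_force: [-1.2, -4.6, 3.1]
opening: 0.0006
grip_force: 2.4
```

```bash
cat > chk.py <<'E'
from plan import *
c=cam('wrist'); o=robot.observe(); p,r=o['tool_pos'],o['tool_rot']; print(o['time'],p,r[2],o['contact_force'],o['qpos'][5])
e=p[:2]-AX; t=np.array([np.cos(r[2]),np.sin(r[2])]); print('TCP rel axis along tool x,y',e@t,e@[t[1],-t[0]])
try:
    w=wtop(c,p,r); g=w[3][:2]-AX; print('handle',w[3],w[4],np.hypot(*g),np.degrees(np.arctan2(g[1],g[0])))
except Exception as x: print(x)
E
python3 chk.py
```

```text
12.25 [ 0.6297269  -0.17449706  0.26954136] 1.5647418450763013 [-0.83820113 -3.53571188  3.31796265] -0.3809920869299085
TCP rel axis along tool x,y -0.021333236819405663 0.06015716744776967
handle [ 0.62765749 -0.14647055  0.304     ] [266 240  17   8  33] 0.058302076905196426 6.232491391744924
```

>>> move_arm([
  [0.064,0.019,0,0,0,-0.033],
  [0.129,0.031,0,0,0,-0.067],
  [0.196,0.036,0,0,0,-0.1],
  [0.262,0.034,0,0,0,-0.133],
  [0.328,0.025,0,0,0,-0.167],
  [0.393,0.009,0,0,0,-0.2],
  [0.455,-0.014,0,0,0,-0.233],
  [0.515,-0.042,0,0,0,-0.267],
  [0.572,-0.077,0,0,0,-0.3],
  [0.625,-0.118,0,0,0,-0.333],
  [0.673,-0.164,0,0,0,-0.367],
  [0.716,-0.215,0,0,0,-0.4],
])

```text
time: 13.75
tool_pos: [0.6102, -0.1023, 0.2701]
tool_rot: [3.14, 0.006, 2.816]
contact_force: [5.2, -1.7, 4.0]
opening: -0.0003
grip_force: 2.4
```

```bash
python3 chk.py;  python3 - <<'E'
from plan import *
o=robot.observe(); p=o['tool_pos']; psi=o['tool_rot'][2]; d=np.degrees(psi)-90; print(d)
rows(p,psi,[at(d+6*i) for i in range(1,11)])
E
```

```text
13.8 [ 0.6094556  -0.10173633  0.27008272] 2.820491108294272 [ 4.79433323 -1.47990062  3.23577615] -1.5398600572743946
TCP rel axis along tool x,y -0.02160731677322637 0.06100106864452216
handle [ 0.53152994 -0.21043859  0.304     ] [  0 192  55  57 985] 0.0691314729095857 -123.51375733359252
71.6022366594378
[0.07, 0.009, 0.001, 0.0, 0.0, -0.033], [0.135, 0.021, 0.001, 0.0, 0.0, -0.067], [0.202, 0.026, 0.001, 0.0, 0.0, -0.1], [0.268, 0.024, 0.001, 0.0, 0.0, -0.133], [0.334, 0.015, 0.001, 0.0, 0.0, -0.167], [0.399, -0.001, 0.001, 0.0, 0.0, -0.2], [0.461, -0.024, 0.001, 0.0, 0.0, -0.233], [0.521, -0.052, 0.001, 0.0, 0.0, -0.267], [0.578, -0.087, 0.001, 0.0, 0.0, -0.3], [0.631, -0.128, 0.001, 0.0, 0.0, -0.333],
```

>>> move_arm([
  [0.064,0.015,0,0,0,-0.033],
  [0.13,0.026,0,0,0,-0.067],
  [0.196,0.031,0,0,0,-0.1],
  [0.262,0.029,0,0,0,-0.133],
  [0.328,0.02,0,0,0,-0.167],
  [0.393,0.004,0,0,0,-0.2],
  [0.455,-0.019,0,0,0,-0.233],
  [0.515,-0.047,0,0,0,-0.267],
  [0.572,-0.082,0,0,0,-0.3],
  [0.625,-0.123,0,0,0,-0.333],
  [0.673,-0.169,0,0,0,-0.367],
  [0.716,-0.22,0,0,0,-0.4],
])

```text
time: 15.3
tool_pos: [0.5343, -0.0992, 0.2694]
tool_rot: [-3.141, 0.003, -2.211]
contact_force: [3.3, 3.9, 3.0]
opening: 0.0005
grip_force: 2.3
```

```bash
python3 chk.py
```

```text
15.35 [ 0.53362398 -0.09964752  0.26937088] -2.2074179510762444 [1.8425845  2.45863519 2.84254593] -2.8323672705191716
TCP rel axis along tool x,y -0.02129382003710142 0.06060724338689919
handle [ 0.51610555 -0.12088763  0.304     ] [270 236  26  14 232] 0.062375990361283135 149.22866490048057
```

>>> move_arm([
  [-0.15,0,0,0,0,0],
  [-0.3,0,0,0,0,0],
  [-0.3,0,0,0,0,0.055],
  [-0.3,0,0,0,0,0.11],
  [-0.3,0,0,0,0,0.165],
  [-0.3,0,0,0,0,0.22],
  [-0.3,0,0,0,0,0.275],
  [-0.3,0,0,0,0,0.33],
  [-0.3,0,0,0,0,0.385],
  [-0.3,0,0,0,0,0.44],
  [-0.3,0,0,0,0,0.5],
  [-0.3,0,0,0,0,0.5],
])

```text
time: 16.85
tool_pos: [0.5519, -0.0755, 0.2682]
tool_rot: [-3.141, -0.001, 2.501]
contact_force: [-0.2, -0.4, 0.3]
opening: 0.0003
grip_force: 0.0
```

>>> move_arm([
  [0,0,0,0,0,0.055],
  [0,0,0,0,0,0.11],
  [0,0,0,0,0,0.165],
  [0,0,0,0,0,0.22],
  [0,0,0,0,0,0.275],
  [0,0,0,0,0,0.33],
  [0,0,0,0,0,0.385],
  [0,0,0,0,0,0.44],
  [0,0,0,0,0,0.5],
  [0,0,0,0,0,0.5],
])

```text
time: 18.1
tool_pos: [0.5517, -0.0759, 0.2685]
tool_rot: [-3.141, 0.0, 0.934]
contact_force: [-0.5, 0.5, -0.6]
opening: 0.0008
grip_force: 0.0
```

```bash
python3 hand.py b
python3 - <<'E'
from plan import *
o=robot.observe(); p=o['tool_pos']; psi=o['tool_rot'][2]; print(p,psi,o['qpos'][5],AX)
t0=143.5
L=[at(t0,.035,1,.272),at(t0,.027,1,.272)]+[at(t0+6*i,.021,1,.272) for i in range(0,10)]
rows(p,psi,L)
a=at(0,flip=1); rows(a[:3],a[3],[at(6*i,flip=1) for i in range(1,13)])
E
```

```text
18.1 [ 0.55169483 -0.07591697  0.26845256] [-3.14112077e+00  1.19151341e-04  9.33868414e-01] [-0.53017459  0.51998974 -0.64133973]
scene 91 [256 194] [262 208] (np.float64(258.8791208791209), np.float64(201.05494505494505)) med [ 0.5237 -0.1261  0.286 ]
side 87 [268 191] [274 205] (np.float64(270.9310344827586), np.float64(197.71264367816093)) med [ 0.5166 -0.1244  0.2913]
tri [ 0.5170998  -0.11384496  0.27795817] gap 0.002031298527610912
r 0.06483253492527204 ang 141.73018532699032
[ 0.55160077 -0.07606709  0.26852655] 0.9350035487285018 0.361116439216442 [ 0.5697 -0.1528]
[-0.159, 0.002, -0.035, 0.0, 0.0, 0.0], [-0.239, 0.002, -0.035, 0.0, 0.0, 0.0], [-0.299, 0.002, -0.035, 0.0, 0.0, 0.0], [-0.363, -0.017, -0.035, 0.0, 0.0, -0.033], [-0.428, -0.029, -0.035, 0.0, 0.0, -0.066], [-0.495, -0.034, -0.035, 0.0, 0.0, -0.1], [-0.561, -0.032, -0.035, 0.0, 0.0, -0.133], [-0.627, -0.023, -0.035, 0.0, 0.0, -0.166], [-0.692, -0.008, -0.035, 0.0, 0.0, -0.2], [-0.755, 0.015, -0.035, 0.0, 0.0, -0.233], [-0.815, 0.043, -0.035, 0.0, 0.0, -0.266], [-0.871, 0.078, -0.035, 0.0, 0.0, -0.3], 
[-0.064, -0.019, 0.0, 0.0, 0.0, -0.033], [-0.129, -0.031, 0.0, 0.0, 0.0, -0.067], [-0.196, -0.036, 0.0, 0.0, 0.0, -0.1], [-0.262, -0.034, 0.0, 0.0, 0.0, -0.133], [-0.328, -0.025, 0.0, 0.0, 0.0, -0.167], [-0.393, -0.009, 0.0, 0.0, 0.0, -0.2], [-0.455, 0.014, 0.0, 0.0, 0.0, -0.233], [-0.515, 0.042, 0.0, 0.0, 0.0, -0.267], [-0.572, 0.077, 0.0, 0.0, 0.0, -0.3], [-0.625, 0.118, 0.0, 0.0, 0.0, -0.333], [-0.673, 0.164, 0.0, 0.0, 0.0, -0.367], [-0.716, 0.215, 0.0, 0.0, 0.0, -0.4],
```

>>> move_arm([
  [-0.16,0,-0.03,0,0,0],
  [-0.24,0,-0.03,0,0,0],
  [-0.3,0,-0.03,0,0,0],
  [-0.363,-0.017,-0.03,0,0,-0.033],
  [-0.428,-0.029,-0.03,0,0,-0.066],
  [-0.495,-0.034,-0.03,0,0,-0.1],
  [-0.561,-0.032,-0.03,0,0,-0.133],
  [-0.627,-0.023,-0.03,0,0,-0.166],
  [-0.692,-0.008,-0.03,0,0,-0.2],
  [-0.755,0.015,-0.03,0,0,-0.233],
  [-0.815,0.043,-0.03,0,0,-0.266],
  [-0.871,0.078,-0.03,0,0,-0.3],
])

```text
time: 19.7
tool_pos: [0.5055, -0.1501, 0.2722]
tool_rot: [3.14, -0.002, 1.876]
contact_force: [0.3, 5.4, 4.4]
opening: 0.0004
grip_force: 2.4
```

```bash
python3 chk.py
```

```text
19.75 [ 0.50539939 -0.15095702  0.27215302] 1.8797447112271284 [-0.28773985  3.46043162  2.0760974 ] -0.7455710552690873
TCP rel axis along tool x,y 0.021306772215997152 -0.06069585066933618
attempt to get argmax of an empty sequence
```

>>> move_arm([
  [-0.064,-0.016,0,0,0,-0.033],
  [-0.129,-0.028,0,0,0,-0.067],
  [-0.196,-0.033,0,0,0,-0.1],
  [-0.262,-0.031,0,0,0,-0.133],
  [-0.328,-0.022,0,0,0,-0.167],
  [-0.393,-0.006,0,0,0,-0.2],
  [-0.455,0.017,0,0,0,-0.233],
  [-0.515,0.045,0,0,0,-0.267],
  [-0.572,0.08,0,0,0,-0.3],
  [-0.625,0.12,0,0,0,-0.333],
  [-0.673,0.167,0,0,0,-0.367],
  [-0.716,0.218,0,0,0,-0.4],
])

```text
time: 21.25
tool_pos: [0.5467, -0.2131, 0.272]
tool_rot: [-3.141, -0.002, 3.13]
contact_force: [-4.5, 1.1, 3.6]
opening: 0.0006
grip_force: 2.3
```

```bash
python3 hand.py c
python3 - <<'E'
from plan import *
o=robot.observe(); p=o['tool_pos']; psi=o['tool_rot'][2]; d=np.degrees(psi)-270; print(p,psi,d%360)
rows(p,psi,[at(d+6*i,flip=1,z=.272) for i in (1,2,3,4)])
E
```

```text
21.25 [ 0.54665624 -0.2130735   0.27200323] [-3.14145435e+00 -1.90123655e-03  3.12995211e+00] [-4.47400193  1.09494341  3.62573861]
scene 111 [254 214] [261 230] (np.float64(257.36036036036035), np.float64(221.87387387387386)) med [ 0.5734 -0.2202  0.291 ]
[ 0.54726612 -0.21322181  0.27169171] 3.1275412351610066 269.1949130278582
[-0.07, -0.011, -0.003, 0.0, 0.0, -0.033], [-0.135, -0.023, -0.003, 0.0, 0.0, -0.067], [-0.202, -0.028, -0.003, 0.0, 0.0, -0.1], [-0.268, -0.026, -0.003, 0.0, 0.0, -0.133],
  return _methods._mean(a, axis=axis, dtype=dtype,
  ret = um.true_divide(
hand.py:8: RuntimeWarning: Mean of empty slice.
  px=np.argwhere(m)[:,::-1]; q=np.median(P[m],0); h,w=m.shape; f=h/2/np.tan(np.radians(c['vfov']/2)); u,v=px.mean(0)
Traceback (most recent call last):
  File "hand.py", line 10, in <module>
    print(n,len(px),px.min(0),px.max(0),(u,v),'med',q.round(4))
                    ~~~~~~^^^
ValueError: zero-size array to reduction operation minimum which has no identity
```

>>> move_arm([
  [-0.035,-0.008,0,0,0,-0.017],
  [-0.067,-0.014,0,0,0,-0.033],
  [-0.1,-0.02,0,0,0,-0.05],
  [-0.133,-0.025,0,0,0,-0.067],
  [-0.165,-0.028,0,0,0,-0.083],
  [-0.2,-0.03,0,0,0,-0.1],
  [-0.232,-0.03,0,0,0,-0.117],
  [-0.265,-0.028,0,0,0,-0.133],
  [-0.298,-0.024,0,0,0,-0.15],
  [-0.33,-0.02,0,0,0,-0.167],
  [-0.33,-0.02,0,0,0,-0.167],
])

```text
time: 22.72
tool_pos: [0.5801, -0.2157, 0.2719]
tool_rot: [-3.141, -0.001, -2.634]
contact_force: [-3.4, -2.3, 2.9]
opening: 0.0008
grip_force: 2.0
```

```bash
python3 hand.py d 2>&1 | grep -v Warn
```

```text
return _methods._mean(a, axis=axis, dtype=dtype,
  ret = um.true_divide(
  px=np.argwhere(m)[:,::-1]; q=np.median(P[m],0); h,w=m.shape; f=h/2/np.tan(np.radians(c['vfov']/2)); u,v=px.mean(0)
22.725 [ 0.58011573 -0.21571333  0.27186628] [-3.14106362e+00 -8.26075471e-04 -2.63355860e+00] [-3.37950145 -2.25152939  2.87523923]
scene 25 [265 228] [271 231] (np.float64(268.12), np.float64(229.44)) med [ 0.6035 -0.2127  0.2706]
Traceback (most recent call last):
  File "hand.py", line 10, in <module>
    print(n,len(px),px.min(0),px.max(0),(u,v),'med',q.round(4))
                    ~~~~~~^^^
ValueError: zero-size array to reduction operation minimum which has no identity
```

>>> move_arm([
  [0.2,0,0,0,0,0],
  [0.4,0,0,0,0,0],
  [0.6,0,-0.3,0,0,0],
  [1,0,-0.8,0,0,0],
  [1,0,-0.8,0,0,0],
])

```text
time: 23.45
tool_pos: [0.4933, -0.2656, 0.3559]
tool_rot: [-3.134, 0.004, -2.634]
contact_force: [0.1, 0.3, -0.5]
opening: 0.0005
grip_force: 0.0
```

```bash
python3 hand.py e 2>&1 | grep -v Warn
```

```text
23.45 [ 0.49332677 -0.26564506  0.35593237] [-3.13390386  0.00407511 -2.6340427 ] [ 0.0563867   0.30002675 -0.51599769]
scene 94 [265 216] [271 231] (np.float64(268.1595744680851), np.float64(224.03191489361703)) med [ 0.603  -0.2127  0.2885]
side 65 [299 213] [304 225] (np.float64(301.3692307692308), np.float64(219.06153846153848)) med [ 0.5938 -0.2122  0.2903]
tri [ 0.5963572  -0.20161503  0.27921172] gap 0.0016880780020717572
r 0.0554195021371519 ang -59.22402656753911
```

The handle is back within about 3 mm. I'll take a last look before handing in.

Run:
```python
import numpy as np,cv2
a=np.load('scene0.npz')['image'];b=np.load('scene_e.npz')['image']
cv2.imwrite('pics/cmp.png',np.hstack([cv2.resize(i[140:380,140:380,::-1],(400,400)) for i in(a,b)]))
```

```text
(no output)
```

View pics/cmp.png

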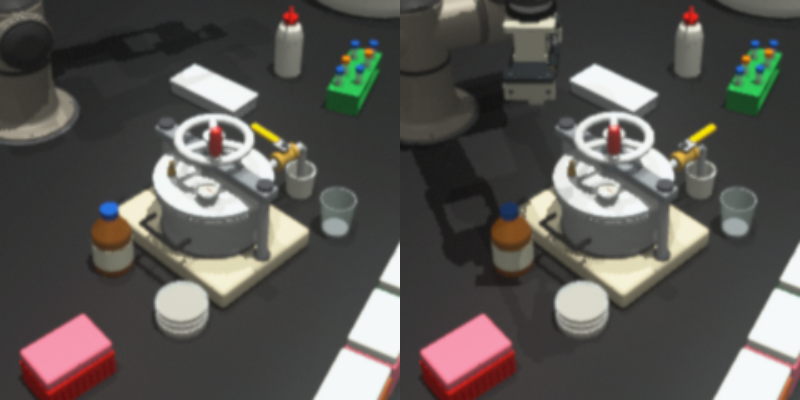

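The before and after views show the lever swung in line with the pipe (702,133 in the right half), the handle back at (614,138), the bystanders unmoved and the arm clear.

```bash
python3 -c "from cell import robot; print(robot.hand_in())"
```

```text
the job is handed in; nothing more can be done
None
```

I opened the vent lever to about 1.56 rad, then pushed the wheel one full turn anticlockwise, leaving the handle about 3 mm from where it began with the arm clear; the job is handed in, but no verdict came back.

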